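Plug the extender card into the free bay of a card frame

TASK

The amplifier is to be probed on the bench, so fit the service extender: take the extender card (the tallest board, bare, with a long black socket block along its top edge) out of the black board rack and slide it, socket uppermost, down the card guides of the one empty bay in the aluminium card frame until it is fully home in the connector at the bottom. Keep hold of it until it is home rather than letting it fall, then let go, and leave everything else where it stands.

Things in the scene. Friction and masses are not known exactly. Their poses are not given: they have to be found in the camera images.
- extender_socket (a point): Centre of the extender card's socket block, the part to grip: black, 14 mm thick (x), 96 mm long (y), 18 mm tall (z), along the top edge of a green board 100 mm wide, 3.2 mm thick; 150 mm tall overall, 110 to 180 g. This point: 9 mm below the top, 141 mm above the lower edge. x across the board, y along its width, z up it. Stands in the rack, leaning 2 degrees at most.
- extender_foot (a point): Middle of the extender's lower edge (gold fingers), 141 mm below extender_socket; same axes. At the start it rests on the rack's floor and is free to be drawn straight up. The card is alike on both faces: it may be fitted either way round.
- bay_seat (a point): Empty bay: middle of the bottom of the connector groove, where the extender's lower edge rests when home, 18 mm above the table. x across the slot, y along it (the board's width), z up. Two dark upright guides, at the ends of the slot, take the board's side edges; grooves 7 mm wide (x), 104 mm apart (y). At home the extender's top is 168 mm above the table.
- bay_mouth (a point): Middle of the mouth of the same empty bay, between the tops of its two guides, 100 mm above bay_seat, 118 mm above the table; same axes. The guides flare over their top 14 mm to about 17 mm (x) and 112 mm apart (y); the opening between the frame's rails and the neighbouring front panels is 114 (y) by 35 mm (x).
- card_frame: Fixed aluminium card frame on its back, 150 (x) by 132 (y) by 121 mm high, open upward: four bays 35 mm apart along x, any of which may be the empty one. The others hold units with grey front panels level with the frame's top; their handles and knobs stand up to 15 mm above it, at least 20 mm off the mid-line (y=0). Origin: centre of the underside.
- rack: Fixed black board rack, 160 (x) by 128 (y) by 78 mm high: an 8 mm floor and two end walls with upright grooves 5.4 mm wide, 20 mm apart along x. Three boards stand in it 40 mm apart, their width along y; the extender may be any of the three and is the tallest. Origin: centre of the underside.
- card_relay: Bystander: a circuit card with a grey box on it, 100 mm wide, 85 mm tall, loose in the rack. Origin: middle of its lower edge.
- card_logic: Bystander: a circuit card with flat black chips and a row of round capacitors, 100 mm wide, 95 mm tall, loose in the rack. Origin: middle of its lower edge.
- plate: Bystander: a flat metal test plate, 110 by 66 by 2 mm, on the table. Origin: centre of its underside.
- multimeter: Bystander: a dark hand multimeter, 190 by 90 by 44 mm. Origin: centre of its underside.
- mouse: Bystander: a black computer mouse, 105 by 60 by 36 mm. Origin: centre of its underside.
- screwdriver: Bystander: a screwdriver, 190 mm long, lying on the table.
- dish: Bystander: a shallow clear glass dish, 90 mm across and 18 mm tall. Origin: centre of its underside.
- caliper: Bystander: a steel slide caliper, 230 mm long, 12 mm tall. Origin: centre of its underside.
Mind the look-alikes: they are no part of the job. What is shaped like the part that bears extender_socket but red is not meant.

How it is judged (in metres and radians):
On the way:
1. the extender is fully home in the empty bay while the gripper still holds or touches it (z of extender_foot in the frame of bay_seat below 0.005 m and horizontal distance between extender_foot and bay_seat below 0.006 m and contact force between the fingers and extender above 0.3 N), for 0.1 s.
At the end, for the whole second after the job is handed in: The extender stands in the empty bay, socket uppermost, its lower edge within 4 mm of the bottom of the connector groove and within 6 mm of its middle sideways, upright and in line with the slot within 0.08 rad, and at rest (z of extender_foot in the frame of bay_seat below 0.004 m and horizontal distance between extender_foot and bay_seat below 0.006 m and angle between extender_foot's own z axis and vertical below 0.08 rad and angle between the y axis of extender_foot and the y axis of bay_seat, either way round below 0.08 rad and linear speed of extender below 0.02 m/s); the robot touches nothing.
It fails at once if the extender is let fall (moves faster than 0.4 m/s with the gripper not touching it) (linear speed of extender above 0.4 m/s and contact force between the fingers and extender below 0.05 N).
It fails at once if a bystander is moved by more than 30 mm (distance of any of card_relay, card_logic, plate, multimeter, mouse, screwdriver, dish, caliper from where it was at the start of the episode above 0.03 m).
It also fails if it takes over 48 s, if anything falls off the work surface, if the arm or the gripper's body presses on something with over 40 N, if the wrist force passes 120 N, or if a joint passes its speed limit or range.

ROBOT

A 6-joint arm with a two-finger parallel gripper is mounted at the origin on the work surface. World frame = base frame: x ahead of the robot, y to its left, z up, the work surface at z = 0. Lengths are in m, angles in degrees, forces in N, time in s.
With the tool pointing down it reaches from about 0.35 to 0.925 m from the base axis. Payload 6.4 kg.
Tool frame: the origin (TCP) lies between the finger pads; the fingertips stand 11 mm ahead of it and the grasp point (between the pads) lies 8 mm behind it (robot.tips_ahead is the z of the fingertips in the tool frame, in m); z points along the fingers, y is the line along which they close (so a half turn about z gives the same grasp; the last joint's range is limited). The gripper opens to 85 mm and grips with 20 to 120 N. Pads are 22 mm wide; open, the fingers measure 114 mm over their backs; the gripper's body (76 mm by 85 mm) begins 54 mm behind the grasp point. The pads swing forward as they close: fully open they stand 13 mm farther back than shut.
Start: joints at [63.936, 14.043, 89.255, -0, 76.702, -9.975], TCP at [0.18, 0.625, 0.242] pointing down, gripper open.
Joint ranges: [-179.41, 179.41], [-58.25, 129.5], [7.25, 145.43], [-54.29, 234.29], [11.92, 165.04], [-157.13, 157.13]. Speed limits (degrees/s): [147.25, 147.25, 180, 180, 180, 180].

INTERFACE

Orientations are given as a 3x3 rotation matrix whose columns are the frame's x, y, z axes.
In Python, from rig import telemetry, viewer, job, robot gives the robot as it stands. The module is installed in compiled form; this text tells all that it offers.
- The arm moves only by the shell command python3 -m inch 'ROWS' [FORCE]. ROWS is JSON, a list of rows, each a list of 5 numbers: the shift along the world's x, y, z in cm, then the turn about the world's z in rad, then the opening, from 0 (shut) to 1 (fully open). A call has exactly 8 rows; each row shifts and turns the commanded pose from where the row before left it; what a row does not reach is not made up. A row lasts 1/12 s, in which the tool goes at most 41.7 mm and 7.16 degrees, less where a joint would pass 70% of its speed; a pose out of reach is approached as far as the arm can. A call with a gripper value outside its range is refused whole. The fingers move at their own pace and stop on an object; FORCE is the grip in N (left out, the last holds). Time passes only in rows, so rows that do not move let the fingers close, or fill a call up. It gives the time, the measured TCP pose, the force, the opening and the grip force at its end, in the units of the state.
- telemetry.get_obs(): the state, without advancing time (a new reading comes with each control period).
- viewer.read_camera(name): name is "side" or "top"; returns a dict with "pixels" (420x560x3 uint8, blue, green, red), "K" (3x3 intrinsics, pixels), "xyz" and "attitude" of the camera in the world. Camera axes: x right, y down, z forward; pixel columns grow to the right and rows downward; lengths in m; the calibration is good to about 2 mm. A picture is of the moment at which its call begins. There is no depth.
- job.job_done(): hands the job in; it is judged then, once.
The state is a dict: "t": time; "joints": joint angles; "dq": joint speeds; "tau": joint torques, N m; "tcp_pos": TCP position; "tcp_rot": TCP orientation; "wrist_force": force on the tool from outside, world axes, zero at the start; "torque": the same for the moment, N m; "opening": finger opening in m; "gripper_force": force on a finger pad.
Only numpy, scipy, OpenCV 4.12 (cv2) and the standard library are available. Lean on these libraries where they do the work, as an engineer would, in place of code of your own. Each camera call takes 0.05 s, during which the arm holds its last target. There are 200 camera calls.

## Working session

There is one attempt and no reset: what is moved stays moved. The work goes in short steps, Python scripts to look and compute and a shell command to move; the robot and the scene stay as the last step left them, time stands still between calls to the robot, and variables do not carry over. Pictures are saved under pics/ and viewed, at most 10 in all, crops included, and the job is handed in when it is done.

```bash
mkdir -p pics; cat > h.py <<'E'
import numpy as np, cv2
from rig import telemetry, viewer, job, robot
def cam(n):
    c=viewer.read_camera(n); return {k:np.array(v) for k,v in c.items()}
def onplane(c,uv,z):
    uv=np.atleast_2d(uv).astype(float); d=np.c_[uv,np.ones(len(uv))]@np.linalg.inv(c['K']).T@c['attitude'].T
    return c['xyz']+d*((z-c['xyz'][2])/d[:,2])[:,None]
def proj(c,P):
    p=(np.atleast_2d(P)-c['xyz'])@c['attitude']@c['K'].T; return p[:,:2]/p[:,2:]
E
python3 - <<'E'
from h import *
for n in('top','side'):
    c=cam(n); cv2.imwrite(f'pics/{n}0.png',c['pixels'].astype(np.uint8)); print(n,c['K'].tolist(),c['xyz'],c['attitude'].tolist())
E
```

```text
top [[486.0237036829138, 0.0, 281.70953199271185], [0.0, 486.0237036829138, 201.11176637568806], [0.0, 0.0, 1.0]] [0.26023318 0.02227122 1.42879439] [[-0.021272895624746904, -0.9825184050889441, 0.18494606666057148], [-0.9996082129853087, 0.024268016260318496, 0.013945749141115656], [-0.018190229356900147, -0.18457694072734773, -0.9826497181130603]]
side [[457.69635796566916, 0.0, 282.1477036291483], [0.0, 457.69635796566916, 205.30379143052718], [0.0, 0.0, 1.0]] [ 0.15109932 -0.81139409  1.04003418] [[0.9163352062255536, -0.2918896240240623, 0.27409895515791965], [-0.40016611825777626, -0.6435863081935457, 0.6524291085660616], [-0.014030952571908022, -0.7075288766494933, -0.7065451302479064]]
```

View pics/top0.png

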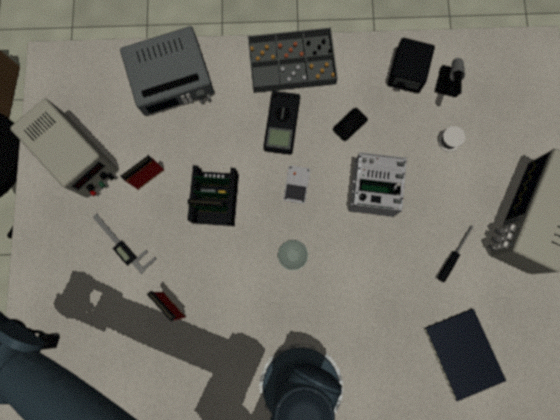

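View pics/side0.png

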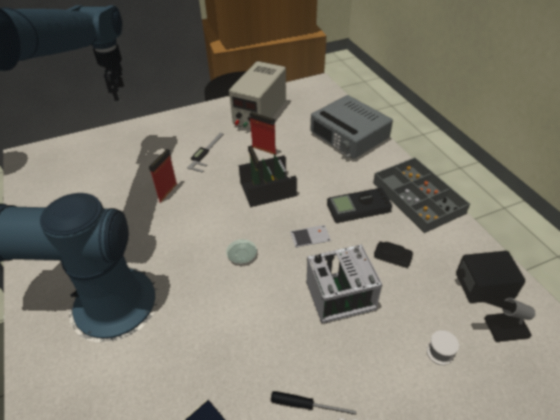

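The top view shows the rack at (213,196) and the card frame at (379,183). There are two red look-alikes, at (143,170) and (166,303). In the side view the rack is at (267,178) and the frame at (343,280). I'll crop the rack and frame.

```bash
python3 - <<'E'
from h import *
def crop(n,x,y,w,h): 
    a=cv2.imread(f'pics/{n}0.png')[y:y+h,x:x+w]; return cv2.resize(cv2.convertScaleAbs(a,alpha=1.6,beta=15),(400,300),interpolation=cv2.INTER_CUBIC)
t=np.hstack([crop('top',168,151,92,69),crop('top',335,145,92,69)])
s=np.hstack([crop('side',220,135,100,75),crop('side',290,238,100,75)])
cv2.imwrite('pics/crop1.png',np.vstack([t,s]))
E
```

```text
(no output)
```

View pics/crop1.png

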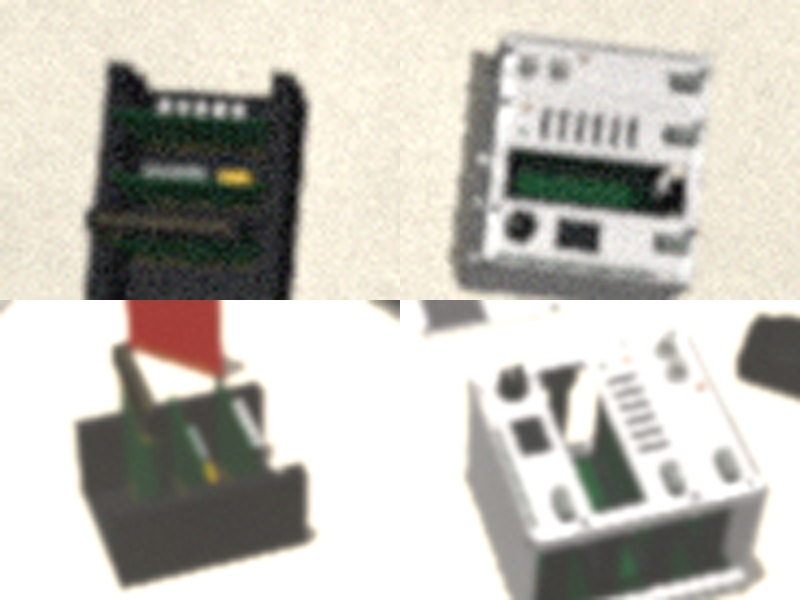

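Top left of the crop shows the rack, where the bare board with the long dark socket bar stands nearest the robot, with ends at top px (189,201) and (221,203). In the side view its ends are at (251,148) and (257,168). The relay and logic cards are the lower boards at top px (213,190) and (214,176). The two red cards are excluded. The empty bay is the green slot at top px (381,187). Next I'll measure both.

```bash
python3 - <<'E'
from h import *
T=cam('top');S=cam('side')
def tri(a,b):
    r=[]
    for c,uv in((T,a),(S,b)):
        d=c['attitude']@np.linalg.inv(c['K'])@[*uv,1]; r.append((c['xyz'],d/np.linalg.norm(d)))
    (o1,d1),(o2,d2)=r; s=np.linalg.lstsq(np.c_[d1,-d2],o2-o1,rcond=None)[0]
    p,q=o1+s[0]*d1,o2+s[1]*d2; return np.round((p+q)/2*1e3,1),np.round(np.linalg.norm(p-q)*1e3,1)
ct=lambda x,y:(168+x*92/400,151+y*92/400)
ft=lambda x,y:(335+(x-400)*92/400,145+y*92/400)
cs=lambda x,y:(220+x/4,135+(y-300)/4)
fs=lambda x,y:(290+(x-400)/4,238+(y-300)/4)
print('ext ends L',tri(ct(91,218),cs(123,352)),'R',tri(ct(234,228),cs(148,435)))
print('ext top@.158',onplane(T,[ct(91,218),ct(234,228)],.158).round(4).tolist(),onplane(S,[cs(123,352),cs(148,435)],.158).round(4).tolist())
print('frame top corners T',onplane(T,[ft(500,40),ft(708,56),ft(690,285),ft(484,262)],.121).round(4).tolist())
print('frame corners S',onplane(S,[fs(472,383),fs(673,320),fs(765,490),fs(540,540)],.121).round(4).tolist())
print('slot T',onplane(T,[ft(508,150),ft(692,172),ft(684,214),ft(507,190)],.119).round(4).tolist())
print('slot S',onplane(S,[fs(540,372),fs(590,360),fs(645,490),fs(598,512)],.119).round(4).tolist())
print('white',tri(ft(668,180),fs(585,370)), tri(ft(668,190),fs(578,440)))
E
```

```text
ext ends L (array([508.9, 290.3, 146.2]), np.float64(2.3)) R (array([499.4, 204.1, 131.6]), np.float64(5.1))
ext top@.158 [[0.5055, 0.288, 0.158], [0.497, 0.2, 0.158]] [[0.5053, 0.2757, 0.158], [0.4867, 0.1746, 0.158]]
frame top corners T [[0.6338, -0.1741, 0.121], [0.6198, -0.3057, 0.121], [0.4723, -0.2845, 0.121], [0.49, -0.1569, 0.121]]
frame corners S [[0.4905, -0.1661, 0.121], [0.6332, -0.173, 0.121], [0.6157, -0.3119, 0.121], [0.4759, -0.2881, 0.121]]
slot T [[0.5621, -0.1758, 0.119], [0.5448, -0.291, 0.119], [0.5179, -0.2842, 0.119], [0.5362, -0.1739, 0.119]]
slot S [[0.5348, -0.1745, 0.119], [0.5686, -0.1789, 0.119], [0.5508, -0.2813, 0.119], [0.5173, -0.2836, 0.119]]
white (array([ 518.1, -252.7,  218.7]), np.float64(1.4)) (array([ 517.7, -262.6,  167.2]), np.float64(11.7))
```

```bash
python3 - <<'E'
from h import *
A={}
for n in('top','side'):
    A[n]=np.mean([cam(n)['pixels'].astype(float) for _ in range(8)],0); np.save(f'{n}avg.npy',A[n])
def crop(n,x,y,w,h,g):
    a=A[n][y:y+h,x:x+w]; a=255*np.clip(a/255,0,1)**g
    a=cv2.resize(a.astype(np.uint8),(w*8,h*8),interpolation=cv2.INTER_CUBIC); 
    for i in range(0,w,10): cv2.putText(a,str(x+i),(i*8,8),0,.3,(0,0,255)); cv2.line(a,(i*8,8),(i*8,14),(0,0,255))
    for i in range(0,h,10): cv2.putText(a,str(y+i),(0,i*8+3),0,.3,(0,0,255))
    return a
cv2.imwrite('pics/rack2.png',np.hstack([crop('top',183,155,50,75,.5),crop('side',235,135,50,75,.5)]))
cv2.imwrite('pics/frame2.png',np.hstack([crop('top',347,148,50+10-12,72,.7),crop('side',303,243,50,72,.7)]))
E
```

```text
(no output)
```

View pics/rack2.png

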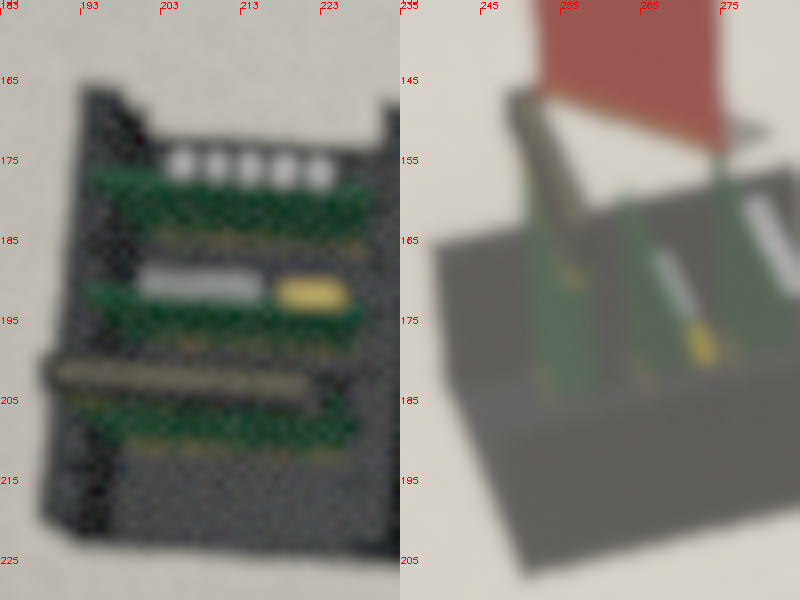

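View pics/frame2.png

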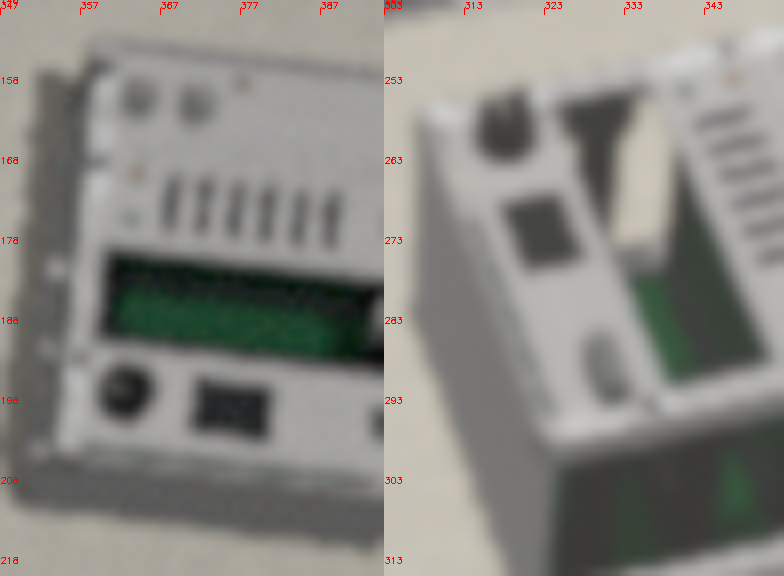

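The side view gives the socket bar from about (249,147) to (258,164); in the top view it runs from (188.5,201) to about (225,204). The beige patch in the empty bay is the table seen through the open frame. I'll get sub-pixel edges next.

```bash
python3 - <<'E'
from h import *
T=cam('top');S=cam('side')
g={n:cv2.cvtColor(np.load(f'{n}avg.npy').astype(np.uint8),cv2.COLOR_BGR2GRAY).astype(float) for n in('top','side')}
from scipy.ndimage import map_coordinates as mc
def edge(n,p,q,z,c,off=6,k=15,rise=False):
    # line p->q approx; steepest gradient across it, then fit line on plane z
    p,q=np.array(p,float),np.array(q,float); d=(q-p)/np.linalg.norm(q-p); nn=np.array([-d[1],d[0]]); P=[]
    s=np.linspace(-off,off,int(off*20)+1)
    for t in np.linspace(0,1,k):
        m=p+t*(q-p)+s[:,None]*nn; v=mc(g[n],[m[:,1],m[:,0]],order=1); v=np.convolve(v,np.ones(11)/11,'same')
        gr=np.gradient(v)[8:-8]; P.append(m[8:-8][np.argmax(abs(gr))])
    W=onplane(c,P,z)[:,:2]; vx,vy,x0,y0=cv2.fitLine(W.astype(np.float32),cv2.DIST_HUBER,0,1e-4,1e-4).ravel()
    r=(W-[x0,y0])@[-vy,vx]; print(n,'mid',W.mean(0).round(4),'ang',round(np.degrees(np.arctan2(vy,vx)),1),'sd',r.std().round(4)); return W.mean(0),(vx,vy)
z=.120
print('slot far,near,left,right')
edge('top',(364,180.6),(388,183.3),z,T,3);edge('top',(364,190),(388,192.8),z,T,3)
edge('top',(360,182),(359.6,188),z,T,3);
print('frame far,left'); edge('top',(362,153),(396,157),.121,T,3); edge('top',(357,162),(354.5,200),.121,T,3); edge('top',(404,165),(402,200),.121,T,4)
print('side slot near, far'); edge('side',(326,259),(337,285),z,S,2.5); edge('side',(341,263),(349,283),z,S,2.5)
print('rack: bar far/near edges'); edge('top',(192,200.2),(219,202.6),.158,T,2.2); edge('top',(192,204),(219,205.8),.158,T,2.2)
print('rack outer near/left'); edge('top',(195,222.8),(228,224.8),.0,T,3)
print('card logic/relay tops');edge('top',(205,191.5),(222,193),.1,T,2)
for r in(200.5,201,201.5,202,202.5,203,203.5): print(r,g['top'][int(r),184:230].astype(int) if r==int(r) else '')
E
```

```text
slot far,near,left,right
top mid [ 0.5582 -0.2204] ang 82.5 sd 0.0006
top mid [ 0.5252 -0.2178] ang 81.0 sd 0.0006
top mid [ 0.5465 -0.173 ] ang -13.3 sd 0.0006
frame far,left
top mid [ 0.6318 -0.2324] ang 81.1 sd 0.0024
top mid [ 0.5577 -0.1649] ang -8.4 sd 0.0015
top mid [ 0.5506 -0.2892] ang -10.9 sd 0.0031
side slot near, far
side mid [ 0.5232 -0.2264] ang 80.0 sd 0.0016
side mid [ 0.5538 -0.2429] ang 81.5 sd 0.0005
rack: bar far/near edges
top mid [0.5032 0.2437] ang 77.8 sd 0.0026
top mid [0.4979 0.2434] ang 84.7 sd 0.0001
rack outer near/left
top mid [0.4645 0.2528] ang 84.7 sd 0.0007
card logic/relay tops
top mid [0.5407 0.2315] ang 84.0 sd 0.0005
200.5 
201 [135 137 127  84  39  21  28  34  31  31  32  31  31  29  29  31  32  33
  32  31  32  32  30  29  26  29  25  26  27  22  22  24  21  23  20  20
  20  16  16  12  13  16  14  15  13  15]
201.5 
202 [136 135 126  88  42  18  20  24  24  24  25  27  27  29  28  29  32  32
  31  34  35  34  34  34  34  33  33  31  33  34  29  32  33  32  33  30
  29  21  11   8   8  11   9  13  18  14]
202.5 
203 [137 136 127  97  53  23  12  13  13  17  14  15  15  15  15  17  22  19
  22  22  24  25  26  26  27  24  24  28  32  29  28  28  32  32  33  33
  30  22  16  12  10   5  10  18  19  18]
203.5
```

```bash
python3 - <<'E'
from h import *
C={'top':cam('top'),'side':cam('side')}
def ov(n,x,y,w,h,boxes):
    a=255*np.clip(np.load(f'{n}avg.npy')/255,0,1)**.6
    a=cv2.resize(a[y:y+h,x:x+w].astype(np.uint8),None,fx=8,fy=8,interpolation=cv2.INTER_CUBIC)
    for cx,cy,yaw,sx,sy,z0,z1,col in boxes:
        R=np.array([[np.cos(yaw),-np.sin(yaw)],[np.sin(yaw),np.cos(yaw)]])
        for z in(z0,z1):
            P=[[*(R@[i*sx/2,j*sy/2]+[cx,cy]),z] for i,j in((1,1),(1,-1),(-1,-1),(-1,1))]
            p=(proj(C[n],P)-[x,y]+.5)*8; cv2.polylines(a,[p.round().astype(int)],True,col if z==z1 else (255,120,0),1)
    return a
e=[(.501,.243,np.radians(-5.3),.014,.096,.140,.158,(0,0,255))]
f=[(.540,-.2295,np.radians(-8.6),.035,.114,.119,.119,(0,0,255))]
cv2.imwrite('pics/ov.png',np.vstack([np.hstack([ov('top',180,184,50,36,e),ov('side',240,135,50,36,e)]),np.hstack([ov('top',353,168,50,36,f),ov('side',312,250,50,36,f)])]))
E
```

```text
(no output)
```

View pics/ov.png

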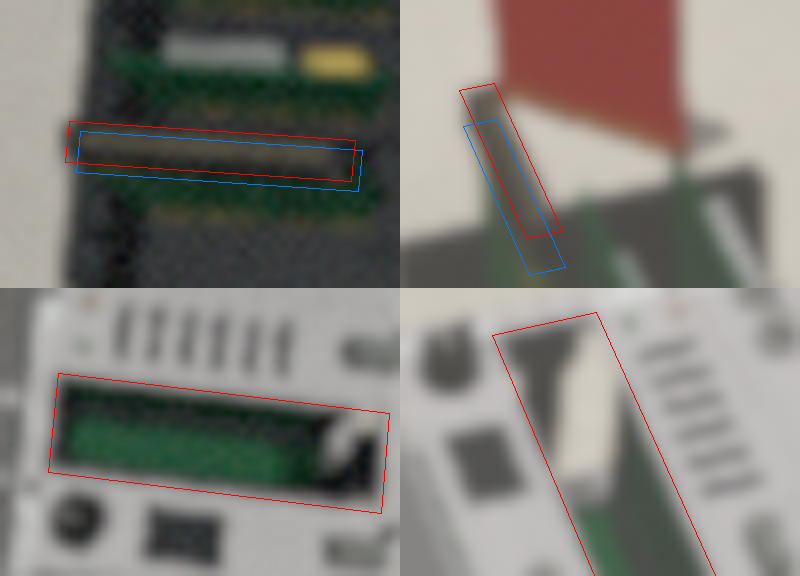

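The overlay fits. The socket is at about (0.501, 0.242), yaw -5.3°; the bay is at (0.540, -0.2295), yaw -8.6°.

```bash
python3 - <<'E'
from h import *
o=telemetry.get_obs(); print(o['t'],np.round(o['tcp_pos'],4),np.round(o['tcp_rot'],4).tolist(),o['opening'],o['wrist_force'])
R=np.array(o['tcp_rot']); a=np.arctan2(R[1,1],R[0,1]); 
for t in(-5.3,-8.6):
    d=(np.radians(t)-a+np.pi/2)%np.pi-np.pi/2; print(t,'turn rad',round(d,4))
E
```

```text
1.2 [0.1801 0.6246 0.2423] [[-0.9608, 0.2771, -0.0], [0.2771, 0.9608, 0.0], [0.0, -0.0, -1.0]] 0.08557615113786989 [ 0.59642572 -0.21415258  0.29681372]
-5.3 turn rad -1.3825
-8.6 turn rad -1.4401
```

```bash
python3 -m inch '[[2,-2.4,0.4,-0.0864,1],[2,-2.4,0.4,-0.0864,1],[2,-2.4,0.4,-0.0864,1],[2,-2.4,0.4,-0.0864,1],[2,-2.4,0,-0.0864,1],[2,-2.4,0,-0.0864,1],[2,-2.4,0,-0.0864,1],[2,-2.4,0,-0.0864,1]]' 40; python3 -m inch '[[2,-2.4,0,-0.0864,1],[2,-2.4,0,-0.0864,1],[2,-2.4,0,-0.0864,1],[2,-2.4,0,-0.0864,1],[2,-2.4,0,-0.0864,1],[2,-2.4,0,-0.0864,1],[2,-2.4,0,-0.0864,1],[2,-2.3,0,-0.0864,1]]'
```

```text
t: 1.87
tcp_pos: [0.3409, 0.4313, 0.2585]
tcp_rot: [[-0.56, 0.828, 0.0], [0.828, 0.56, 0.0], [0.0, 0.0, -1.0]]
wrist_force: [0.7, 0.2, 0.1]
opening: 0.0854
gripper_force: 0.0
t: 2.53
tcp_pos: [0.501, 0.2402, 0.2585]
tcp_rot: [[0.097, 0.995, 0.0], [0.995, -0.097, 0.0], [0.0, 0.0, -1.0]]
wrist_force: [1.0, -0.3, 0.4]
opening: 0.0855
gripper_force: 0.0
```

```bash
python3 -m inch '[[0,0.2,-2,0,1],[0,0,-2,0,1],[0,0,-2,0,1],[0,0,-2,0,1],[0,0,-1.5,0,1],[0,0,-1.3,0,1],[0,0,-0.5,0,1],[0,0,0,0,1]]'
python3 - <<'E'
from h import *
C={n:cam(n) for n in('top','side')}
o=telemetry.get_obs(); print(o['wrist_force'],o['tcp_pos'])
t=C['top']['pixels'][175:225,180:240];s=C['side']['pixels'][110:190,220:300]
f=lambda a:cv2.convertScaleAbs(cv2.resize(a.astype(np.uint8),(400,400 if a is s else 333),interpolation=cv2.INTER_CUBIC),alpha=1.5,beta=20)
cv2.imwrite('pics/g.png',np.hstack([f(s),cv2.copyMakeBorder(f(t),0,67,0,0,0)]))
E
```

```text
t: 3.2
tcp_pos: [0.4994, 0.2434, 0.1441]
tcp_rot: [[0.092, 0.996, -0.002], [0.996, -0.092, -0.001], [-0.001, -0.002, -1.0]]
wrist_force: [-0.7, 0.1, 0.2]
opening: 0.0854
gripper_force: 0.0
[ 0.53764247 -0.208311   -0.52649001] [0.50066487 0.24373614 0.14610036]
```

View pics/g.png

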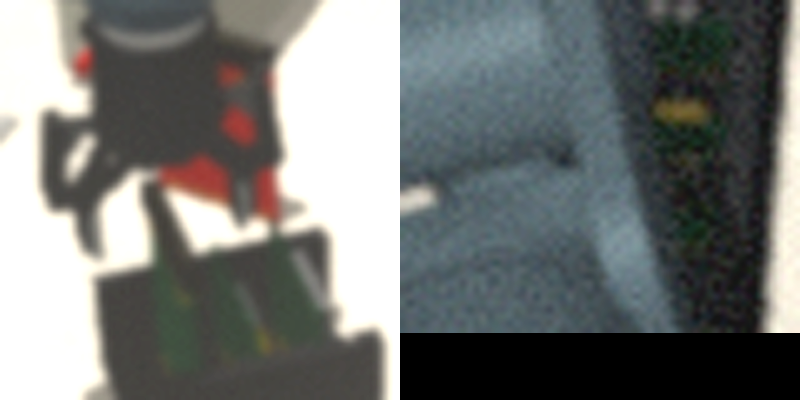

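The card lies between the fingers: finger pixels at about (238,156) and (268,150), with the card between them at about (254,152). Closing now.

```bash
python3 -m inch '[[0,0,0,0,0],[0,0,0,0,0],[0,0,0,0,0],[0,0,0,0,0],[0,0,0,0,0],[0,0,0,0,0],[0,0,0,0,0],[0,0,0,0,0]]' 50
```

```text
t: 3.97
tcp_pos: [0.5004, 0.2436, 0.1456]
tcp_rot: [[0.092, 0.996, 0.001], [0.996, -0.092, 0.0], [0.0, 0.001, -1.0]]
wrist_force: [0.9, 0.1, 1.6]
opening: 0.0128
gripper_force: 50.1
```

```bash
python3 -m inch '[[0,0,0.5,0,0],[0,0,1.5,0,0],[0,0,2,0,0],[0,0,2.5,0,0],[0,0,2.5,0,0],[0,0,2.5,0,0],[0,0,2.5,0,0],[0,0,2,0,0]]'; python3 - <<'E'
from h import *
c=cam('side'); cv2.imwrite('pics/lift.png',cv2.convertScaleAbs(cv2.resize(c['pixels'][60:210,200:400].astype(np.uint8),(800,600),interpolation=cv2.INTER_CUBIC),alpha=1.4,beta=15))
E
```

```text
t: 4.63
tcp_pos: [0.5, 0.2436, 0.3073]
tcp_rot: [[0.092, 0.996, 0.001], [0.996, -0.092, 0.0], [0.0, 0.001, -1.0]]
wrist_force: [0.6, 0.1, -1.6]
opening: 0.013
gripper_force: 49.6
```

View pics/lift.png

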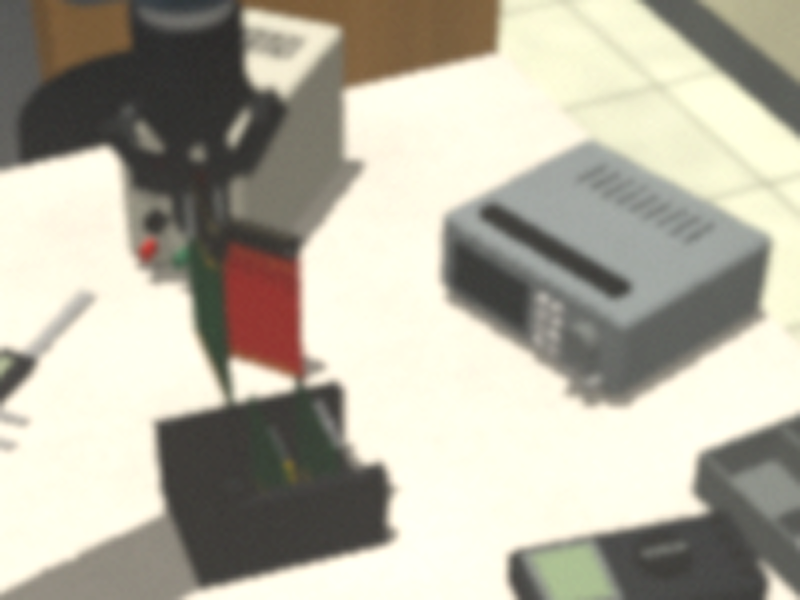

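The card hangs clear in the grip, with its lower edge at about side px (257,160). Next I carry it over the bay.

```bash
python3 -m inch '[[0.1,-1,0,-0.0036,0],[0.2,-2,0,-0.0036,0],[0.3,-3,0,-0.0036,0],[0.3,-3,0,-0.0036,0],[0.3,-3.5,0,-0.0036,0],[0.3,-3.5,0,-0.0036,0],[0.3,-3.5,0,-0.0036,0],[0.3,-3.5,0,-0.0036,0]]'; python3 -m inch '[[0.3,-3.5,0,-0.0036,0],[0.3,-3.5,0,-0.0036,0],[0.3,-3.5,0,-0.0036,0],[0.3,-3.5,0,-0.0036,0],[0.3,-3.3,0,-0.0036,0],[0.2,-3,0,-0.0036,0],[0.1,-2,0,-0.0036,0],[0.1,-1,0,-0.0036,0]]'
python3 - <<'E'
from h import *
I=[cam('side') for _ in range(6)]; a=np.mean([i['pixels'].astype(float) for i in I],0); np.save('s2.npy',a); 
J=[cam('top') for _ in range(2)]
o=telemetry.get_obs(); print(np.round(o['tcp_pos'],4),np.round(o['tcp_rot'],4).tolist(),o['wrist_force'],o['torque'])
p=np.array(o['tcp_pos']); R=np.array(o['tcp_rot']); ax=R[:,0]*np.sign(R[1,0]); ax[2]=0
# predicted foot corners
x,y,w,h=292,180,100,120
a=cv2.resize((255*(a/255)**.7)[y:y+h,x:x+w].astype(np.uint8),None,fx=5,fy=5,interpolation=cv2.INTER_CUBIC)
zf=p[2]-.1456+.008
P=[p+ax*.05*s+[0,0,zz-p[2]] for s,zz in((1,zf),(-1,zf),(-1,zf+.132),(1,zf+.132))]
q=(proj(I[0],P)-[x,y]+.5)*5; cv2.polylines(a,[q.round().astype(int)],True,(0,0,255),1)
cv2.imwrite('pics/over.png',a)
E
```

```text
t: 5.35
tcp_pos: [0.5197, 0.0115, 0.3025]
tcp_rot: [[0.121, 0.993, -0.004], [0.993, -0.121, 0.001], [0.0, -0.004, -1.0]]
wrist_force: [-0.3, -0.8, -1.5]
opening: 0.0129
gripper_force: 49.6
t: 6.02
tcp_pos: [0.5385, -0.222, 0.3023]
tcp_rot: [[0.153, 0.988, -0.004], [0.988, -0.153, 0.002], [0.001, -0.004, -1.0]]
wrist_force: [1.2, 0.5, -0.8]
opening: 0.0128
gripper_force: 49.6
[ 0.5402 -0.2182  0.3053] [[0.1478, 0.989, -0.0], [0.989, -0.1478, 0.0002], [0.0002, -0.0001, -1.0]] [-0.59463016  0.67751051 -1.17939752] [ 0.02662023  0.04294277 -0.00241914]
```

View pics/over.png

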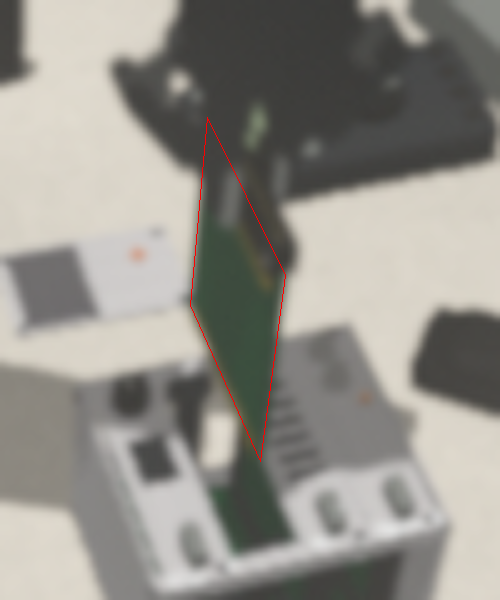

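The predicted card outline matches the picture (foot corners at side px about (330,241) and (344,272)). The y is 11 mm short, so I correct it and lower to the mouth.

```bash
python3 -m inch '[[0,-0.4,0,-0.002,0],[0,-0.4,0,0,0],[0,-0.3,-0.5,0,0],[0,0,-1,0,0],[0,0,-1,0,0],[0,0,-1,0,0],[0,0,-0.6,0,0],[0,0,0,0,0]]'; python3 -m inch '[[0,0,-0.3,0,0],[0,0,-0.3,0,0],[0,0,-0.3,0,0],[0,0,-0.3,0,0],[0,0,-0.3,0,0],[0,0,-0.3,0,0],[0,0,0,0,0],[0,0,0,0,0]]'
```

```text
t: 7.08
tcp_pos: [0.5391, -0.2297, 0.2614]
tcp_rot: [[0.151, 0.988, -0.004], [0.988, -0.151, 0.003], [0.002, -0.004, -1.0]]
wrist_force: [-1.1, 0.5, -1.4]
opening: 0.0128
gripper_force: 49.6
t: 7.75
tcp_pos: [0.5401, -0.2304, 0.2461]
tcp_rot: [[0.151, 0.988, -0.0], [0.988, -0.151, 0.0], [0.0, -0.0, -1.0]]
wrist_force: [0.0, -0.7, -1.8]
opening: 0.0129
gripper_force: 49.6
```

```bash
python3 -m inch '[[0,0,-0.2,0,0],[0,0,-0.2,0,0],[0,0,-0.2,0,0],[0,0,-0.2,0,0],[0,0,-0.2,0,0],[0,0,-0.2,0,0],[0,0,0,0,0],[0,0,0,0,0]]'; python3 - <<'E'
from h import *
o=telemetry.get_obs(); print(o['wrist_force'],o['torque'],o['tcp_pos'])
E
```

```text
t: 8.42
tcp_pos: [0.54, -0.2304, 0.2339]
tcp_rot: [[0.151, 0.988, -0.001], [0.988, -0.151, 0.0], [0.0, -0.001, -1.0]]
wrist_force: [-0.8, 0.3, -1.6]
opening: 0.0127
gripper_force: 49.6
[-0.77489028  0.26086685 -1.62586558] [0.05272095 0.16261004 0.04309395] [ 0.53999402 -0.23035792  0.23393763]
```

```bash
python3 -m inch '[[0,0,-0.2,0,0],[0,0,-0.2,0,0],[0,0,-0.2,0,0],[0,0,-0.2,0,0],[0,0,-0.2,0,0],[0,0,-0.2,0,0],[0,0,0,0,0],[0,0,0,0,0]]'; python3 - <<'E'
from h import *
o=telemetry.get_obs(); print(o['wrist_force'],o['torque'],o['tcp_pos'])
E
```

```text
t: 9.08
tcp_pos: [0.54, -0.2303, 0.2219]
tcp_rot: [[0.151, 0.988, -0.0], [0.988, -0.151, 0.0], [0.0, -0.001, -1.0]]
wrist_force: [-0.1, 0.4, -2.5]
opening: 0.0132
gripper_force: 49.6
[-0.08759465  0.40069669 -2.45315408] [0.03215925 0.24435721 0.05502513] [ 0.54001009 -0.23032576  0.22191879]
```

```bash
python3 -m inch '[[-0.05,0,0,0,0],[-0.05,0,0,0,0],[0,0,0,0,0],[0,0,0,0,0],[0,0,-0.2,0,0],[0,0,-0.2,0,0],[0,0,0,0,0],[0,0,0,0,0]]'; python3 - <<'E'
from h import *
o=telemetry.get_obs(); print(o['wrist_force'],o['torque'],o['tcp_pos'])
E
```

```text
t: 9.75
tcp_pos: [0.539, -0.2304, 0.218]
tcp_rot: [[0.151, 0.988, -0.0], [0.988, -0.151, 0.0], [0.0, -0.0, -1.0]]
wrist_force: [-0.4, 0.1, -0.6]
opening: 0.013
gripper_force: 49.6
[-0.3702248   0.08547537 -0.57296395] [0.04445607 0.01506864 0.00545485] [ 0.53902242 -0.23035525  0.21798676]
```

```bash
python3 -m inch '[[0,0,-0.4,0,0],[0,0,-0.4,0,0],[0,0,-0.4,0,0],[0,0,-0.4,0,0],[0,0,-0.4,0,0],[0,0,-0.4,0,0],[0,0,0,0,0],[0,0,0,0,0]]'; python3 - <<'E'
from h import *
o=telemetry.get_obs(); print(o['wrist_force'],o['torque'],o['tcp_pos'])
E
```

```text
t: 10.42
tcp_pos: [0.539, -0.2303, 0.1939]
tcp_rot: [[0.151, 0.988, -0.001], [0.988, -0.151, 0.0], [0.0, -0.001, -1.0]]
wrist_force: [-0.2, 0.2, -1.5]
opening: 0.0134
gripper_force: 49.6
[-0.1726149   0.19686839 -1.49482409] [-0.00201742  0.01426889 -0.0015795 ] [ 0.53898708 -0.23034871  0.19387714]
```

```bash
python3 -m inch '[[0,0,-0.4,0,0],[0,0,-0.4,0,0],[0,0,-0.4,0,0],[0,0,-0.4,0,0],[0,0,-0.4,0,0],[0,0,-0.4,0,0],[0,0,0,0,0],[0,0,0,0,0]]'; python3 - <<'E'
from h import *
o=telemetry.get_obs(); print(o['wrist_force'],o['torque'],o['tcp_pos'])
E
```

```text
t: 11.08
tcp_pos: [0.539, -0.2303, 0.1699]
tcp_rot: [[0.151, 0.988, -0.001], [0.988, -0.151, 0.0], [0.0, -0.001, -1.0]]
wrist_force: [0.3, 0.5, -1.5]
opening: 0.013
gripper_force: 49.6
[ 0.30698209  0.45061104 -1.53001057] [-0.012729    0.0206434  -0.00382735] [ 0.53896786 -0.23033867  0.16988691]
```

```bash
python3 -m inch '[[0,0,-0.2,0,0],[0,0,-0.2,0,0],[0,0,-0.2,0,0],[0,0,-0.2,0,0],[0,0,-0.2,0,0],[0,0,-0.1,0,0],[0,0,0,0,0],[0,0,0,0,0]]'; python3 - <<'E'
from h import *
o=telemetry.get_obs(); print(o['wrist_force'],o['torque'],o['tcp_pos'])
E
```

```text
t: 11.75
tcp_pos: [0.5391, -0.2304, 0.1592]
tcp_rot: [[0.151, 0.988, -0.0], [0.988, -0.151, 0.0], [0.0, -0.0, -1.0]]
wrist_force: [0.2, 0.6, -0.8]
opening: 0.0129
gripper_force: 49.7
[ 0.23831728  0.5636587  -0.77313728] [ 0.04434393 -0.03341498 -0.01365324] [ 0.53912431 -0.23042586  0.15921774]
```

```bash
python3 -m inch '[[0,0,-0.1,0,0],[0,0,-0.1,0,0],[0,0,-0.1,0,0],[0,0,-0.05,0,0],[0,0,0,0,0],[0,0,0,0,0],[0,0,0,0,0],[0,0,0,0,0]]'; python3 - <<'E'
from h import *
o=telemetry.get_obs(); print(o['wrist_force'],o['torque'],o['tcp_pos'])
E
```

```text
t: 12.42
tcp_pos: [0.5391, -0.2304, 0.1558]
tcp_rot: [[0.151, 0.988, -0.0], [0.988, -0.151, 0.0], [0.0, -0.0, -1.0]]
wrist_force: [0.4, 0.4, -0.3]
opening: 0.013
gripper_force: 49.6
[ 0.41261036  0.36526944 -0.33549087] [ 0.00545767 -0.00846575  0.00583471] [ 0.53912312 -0.23044534  0.15578547]
```

```bash
python3 -m inch '[[0,0,-0.05,0,0],[0,0,-0.05,0,0],[0,0,-0.05,0,0],[0,0,-0.05,0,0],[0,0,0,0,0],[0,0,0,0,0],[0,0,0,0,0],[0,0,0,0,0]]'; python3 - <<'E'
from h import *
o=telemetry.get_obs(); print(o['wrist_force'],o['torque'],o['tcp_pos'])
E
```

```text
t: 13.08
tcp_pos: [0.5398, -0.2307, 0.1556]
tcp_rot: [[0.151, 0.988, 0.001], [0.988, -0.151, -0.001], [-0.0, 0.001, -1.0]]
wrist_force: [-3.1, 1.9, 7.8]
opening: 0.0132
gripper_force: 50.9
[-3.06072968  1.94769958  7.78544636] [ 0.36409901  0.50344934 -0.02082095] [ 0.53980564 -0.23067125  0.15562634]
```

```bash
python3 -m inch '[[0,0,-0.05,0,0],[0,0,-0.05,0,0],[0,0,0,0,0],[0,0,0,0,0],[0,0,0,0,0],[0,0,0,0,0],[0,0,0,0,0],[0,0,0,0,0]]'; python3 - <<'E'
from h import *
o=telemetry.get_obs(); print(o['wrist_force'],o['torque'],o['tcp_pos'])
I=[cam('side') for _ in range(6)]; a=np.mean([i['pixels'].astype(float) for i in I],0)
x,y,w,h=292,180,100,120
a=cv2.resize((255*(a/255)**.7)[y:y+h,x:x+w].astype(np.uint8),None,fx=5,fy=5,interpolation=cv2.INTER_CUBIC)
yaw=np.radians(-8.6);R=np.array([[np.cos(yaw),-np.sin(yaw)],[np.sin(yaw),np.cos(yaw)]])
P=[[*(R@[i*.007,j*.048]+[.5395,-.2305]),.168] for i,j in((1,1),(1,-1),(-1,-1),(-1,1))]
q=(proj(I[0],P)-[x,y]+.5)*5; cv2.polylines(a,[q.round().astype(int)],True,(0,0,255),1)
cv2.imwrite('pics/home.png',a)
E
```

```text
t: 13.75
tcp_pos: [0.5402, -0.2308, 0.1556]
tcp_rot: [[0.151, 0.989, 0.002], [0.989, -0.151, -0.001], [-0.001, 0.002, -1.0]]
wrist_force: [-2.8, 2.6, 11.5]
opening: 0.0131
gripper_force: 51.5
[-2.76294879  2.63066495 11.47779086] [ 0.63349003  0.79177467 -0.04397033] [ 0.54015832 -0.23079041  0.15560039]
```

View pics/home.png

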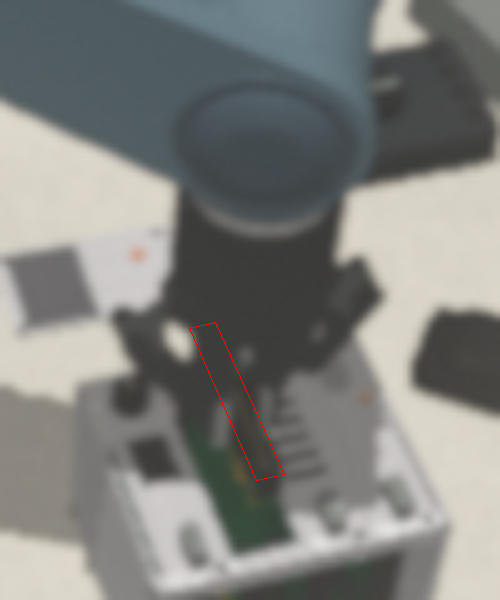

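It stopped hard at TCP 0.1556, exactly the expected home height, and the socket sits on the predicted outline (side px about (338,260)). I relieve the pressure, open and retreat.

```bash
python3 -m inch '[[0,0,0.05,0,0],[0,0,0.05,0,0],[0,0,0.05,0,0],[0,0,0,0,0],[0,0,0,0,0.35],[0,0,0,0,0.6],[0,0,0,0,0.6],[0,0,0,0,0.6]]'; python3 -m inch '[[0,0,0.3,0,0.6],[0,0,0.7,0,0.6],[0,0,1.5,0,0.6],[0,0,2,0,0.6],[0,0,3,0,0.6],[0,0,3,0,0.6],[0,0,2,0,0.6],[0,0,1,0,0.6]]'; python3 -m inch '[[-1,1,0.5,0,0.6],[-2,2,1,0,0.6],[-2,3,1,0,0.6],[-2,3,0,0,0.6],[-2,3,0,0,0.6],[-2,3,0,0,0.6],[-1,1,0,0,0.6],[0,0,0,0,0.6]]'
python3 - <<'E'
from h import *
C={n:cam(n) for n in('top','side')}
yaw=np.radians(-8.6);R=np.array([[np.cos(yaw),-np.sin(yaw)],[np.sin(yaw),np.cos(yaw)]])
def crop(n,x,y,w,h):
    a=np.mean([cam(n)['pixels'].astype(float) for _ in range(5)],0)
    a=cv2.resize((255*(a/255)**.7)[y:y+h,x:x+w].astype(np.uint8),None,fx=5,fy=5,interpolation=cv2.INTER_CUBIC)
    P=[[*(R@[i*.007,j*.048]+[.5395,-.2305]),.168] for i,j in((1,1),(1,-1),(-1,-1),(-1,1))]
    q=(proj(C[n],P)-[x,y]+.5)*5; cv2.polylines(a,[q.round().astype(int)],True,(0,0,255),1); return a
cv2.imwrite('pics/end.png',np.hstack([crop('side',300,220,80,100),crop('top',340,140,80,100)]))
E
```

```text
t: 14.72
tcp_pos: [0.5389, -0.2304, 0.1538]
tcp_rot: [[0.151, 0.988, -0.0], [0.988, -0.151, 0.0], [0.0, -0.001, -1.0]]
wrist_force: [0.2, 0.1, 0.2]
opening: 0.051
gripper_force: 0.0
t: 15.38
tcp_pos: [0.5403, -0.2312, 0.294]
tcp_rot: [[0.151, 0.988, 0.005], [0.988, -0.151, -0.004], [-0.003, 0.006, -1.0]]
wrist_force: [-0.5, -0.4, -0.7]
opening: 0.0514
gripper_force: 0.0
t: 16.05
tcp_pos: [0.4176, -0.0684, 0.314]
tcp_rot: [[0.149, 0.989, 0.0], [0.989, -0.149, 0.0], [0.0, 0.0, -1.0]]
wrist_force: [0.1, -0.3, 0.7]
opening: 0.0515
gripper_force: 0.0
```

View pics/end.png

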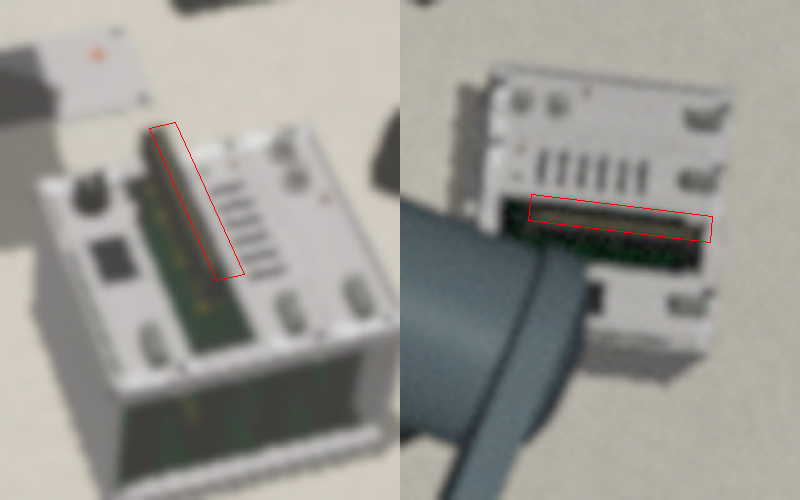

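The extender stands in the bay with the gripper clear. The socket looks slightly off its predicted outline, so I'll check lean and height numerically.

```bash
python3 - <<'E'
from h import *
T=cam('top');S=cam('side')
G={n:np.mean([cv2.cvtColor(cam(n)['pixels'].astype(np.uint8),cv2.COLOR_BGR2GRAY).astype(float) for _ in range(4)],0) for n in('top','side')}
from scipy.ndimage import map_coordinates as mc
yaw=np.radians(-8.6);ux=np.array([np.cos(yaw),np.sin(yaw),0]);uy=np.array([-ux[1],ux[0],0]);B=np.array([.5395,-.2305,.168])
s=np.arange(-24,25,2)/1e3
for n,c,js in(('side',S,(-.03,-.01,.01,.03)),('top',T,(-.03,-.01,.01,.03))):
    v=np.mean([mc(G[n],proj(c,[B+ux*a+uy*j for a in s])[:,::-1].T,order=1) for j in js],0)
    print(n,'across x mm',list(zip((s*1e3).astype(int).tolist(),v.astype(int).tolist())))
s=np.arange(-66,-34,2)/1e3
for n,c in(('side',S),('top',T)):
    for sg in(1,-1):
        v=np.mean([mc(G[n],proj(c,[B+ux*x-uy*sg*a for a in s])[:,::-1].T,order=1) for x in(-.004,0)],0)
        print(n,'along y',sg,list(zip((-sg*s*1e3).astype(int).tolist(),v.astype(int).tolist())))
# how a 5 mm drop / -5 mm x shift would look as apparent plane shift at z=.168
for n,c in(('side',S),('top',T)):
    for d in([0,0,-.005],):
        print(n,'5mm drop appears as',((onplane(c,proj(c,B+d),.168)[0]-B)@np.c_[ux,uy]*1e3).round(1))
E
```

```text
side across x mm [(-24, 75), (-22, 76), (-20, 74), (-18, 66), (-16, 53), (-14, 43), (-12, 40), (-10, 43), (-8, 50), (-6, 55), (-4, 60), (-2, 74), (0, 103), (2, 136), (4, 156), (6, 161), (8, 156), (10, 149), (12, 148), (14, 149), (16, 149), (18, 148), (20, 146), (22, 146), (24, 148)]
top across x mm [(-24, 31), (-22, 18), (-20, 12), (-18, 12), (-16, 9), (-14, 9), (-12, 11), (-10, 18), (-8, 29), (-6, 37), (-4, 38), (-2, 31), (0, 26), (2, 32), (4, 60), (6, 95), (8, 123), (10, 137), (12, 131), (14, 122), (16, 113), (18, 105), (20, 100), (22, 94), (24, 90)]
side along y 1 [(66, 148), (64, 152), (62, 160), (60, 167), (58, 174), (56, 178), (54, 178), (52, 171), (50, 157), (48, 134), (46, 112), (44, 93), (42, 88), (40, 85), (38, 85), (36, 86)]
side along y -1 [(-66, 78), (-64, 80), (-62, 79), (-60, 80), (-58, 81), (-56, 79), (-54, 77), (-52, 77), (-50, 75), (-48, 71), (-46, 70), (-44, 70), (-42, 72), (-40, 75), (-38, 78), (-36, 80)]
top along y 1 [(66, 115), (64, 80), (62, 44), (60, 17), (58, 11), (56, 12), (54, 14), (52, 12), (50, 15), (48, 18), (46, 20), (44, 25), (42, 29), (40, 31), (38, 33), (36, 33)]
top along y -1 [(-66, 149), (-64, 151), (-62, 149), (-60, 148), (-58, 145), (-56, 142), (-54, 139), (-52, 144), (-50, 143), (-48, 131), (-46, 105), (-44, 68), (-42, 48), (-40, 42), (-38, 43), (-36, 42)]
side 5mm drop appears as [-1.7 -3.6]
top 5mm drop appears as [-1.2  0.8]
```

The socket has tipped about 5 mm towards -x on release, within the guide slack. That is about 0.035 rad (limit 0.08), with no sign that it dropped. The robot is clear, so I hand in.

```bash
python3 -c "
from rig import job; print(job.job_done())"
```

```text
the job is handed in; nothing more can be done
None
```

The extender is in the empty bay, seated at the expected home height while still gripped, then released and handed in with the gripper clear; it leans about 0.035 rad (limit 0.08), no verdict came back, and I viewed 11 pictures, one over the limit of 10.

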